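Load the pellet press, throw its catch and hold the lever down

ROBOT

A 6-joint arm with a two-finger parallel gripper is mounted at the origin on the work surface. World frame = base frame: x ahead of the robot, y to its left, z up, the work surface at z = 0. Lengths are in mm, angles in rad, forces in N, time in s.
With the tool pointing down it reaches from about 350 to 775 mm from the base axis. Payload 5.5 kg.
Tool frame: the origin (TCP) lies midway between the tips of the shut fingers; the grasp point (between the pads) lies 19 mm behind it; z points along the fingers, y is the line along which they close (so a half turn about z gives the same grasp; the last joint's range is limited). The gripper opens to 85 mm and grips with 20 to 120 N. Pads are 22 mm wide; open, the fingers measure 114 mm over their backs; the gripper's body (76 mm by 85 mm) begins 54 mm behind the grasp point. The pads swing forward as they close: fully open they stand 13 mm farther back than shut.
Start: joints at [-0.14, 0.313, 0.046, 1.304, 0, 1.431], TCP at [575.044, -0.016, 198.923] pointing down, gripper open.
Joint ranges: [-2.76, 2.76], [-0.86, 1.69], [-1.03, 1.26], [-2.2, 2.34], [-1.47, 1.5], [-3.14, 3.14]. Speed limits (rad/s): [2.57, 2.57, 3.14, 3.14, 3.14, 3.14].

INTERFACE

Orientations are given as a rotation vector (axis times angle).
In Python, from plant import telemetry, eyes, finish_job gives the robot as it stands.
- The arm moves only by the tool play_rows, never from a script. Its argument "increments" is a list of rows, each an object with "xyz": the shift along the tool's x, y, z scaled (see below), a list of three; "turn": the turn, a rotation vector about the tool's x, y, z scaled (see below), a list of three; "gripper": the opening, from -1 (shut) to 1 (fully open). A call has 1 to 20 rows; each row shifts and turns the commanded pose from where the row before left it, along the tool's axes as they then stand; what a row does not reach is not made up. The controller multiplies each number of a shift by 2 cm and each number of a turn by 4 degrees. A row lasts 1/12 s, in which the tool goes at most 41.7 mm and 7.16 degrees, less where a joint would pass 70% of its speed; a pose out of reach is approached as far as the arm can. A call with a number of a shift or a turn outside -1 to 1 is refused whole. A call with a gripper value outside its range is refused whole. The fingers move at their own pace and stop on an object; "force" is the grip in N (left out, the last holds). Time passes only in rows, so rows that do not move let the fingers close. It gives the time, the measured TCP pose, the force, the opening and the grip force at its end, in the units of the state.
- telemetry.read_state(): the state, without advancing time (a new reading comes with each control period).
- eyes.capture(name): name is "scene" or "side" or "wrist"; returns (picture, depth): 400x640x3 uint8, red, green, blue; 400x640 float32, mm along the optical axis (not along the pixel's ray), 0 where there is no reading.
- eyes.camera_model(name): a dict with "intrinsics" (3x3 intrinsics, pixels), "D" ([k1, k2, p1, p2, k3] as OpenCV has them; the pictures are not rectified), "rvec" (rotation vector, rad) and "tvec" (3), from world to camera coordinates, as OpenCV has them. Camera axes: x right, y down, z forward; pixel columns grow to the right and rows downward; lengths in mm; the calibration is good to about 2 mm. A picture is of the moment at which its call begins: read the wrist's pose just before it. camera_model takes no time and is no camera call; for the wrist camera it gives the pose at the moment of the call.
- finish_job(): hands the job in; it is judged then, once.
Trained networks look in the newest picture that a camera, given by its name, has taken for a name from the list of things; names that differ only in an ending like _2 or _b are one class to them, and where a whole thing is asked for, a point or a joint stands for the part that bears it (a point fixed in the world has none). Each returns a list of dicts, best first, with "conf" (0 to 1); they miss things now and then, are a little off and sometimes report something else, mostly with a low value. They report only what shows in the picture. A call takes as long as a camera call. They do not tell look-alikes from the thing itself.
- eyes.masks_of(label, camera): "mask" (400x640 bool, what is visible of it) and "xy" ([column, row] in pixels, amid what is visible of it).
- eyes.tip_of(label, camera): "xy" ([column, row] in pixels: a listed point, or the origin of a listed thing).
The state is a dict: "clock": time; "joint_positions": joint angles; "dq": joint speeds; "joint_efforts": joint torques, N m; "eef_pos": TCP position; "ee_rot": TCP orientation; "wrist_force": force on the tool from outside, world axes, zero at the start; "torque": the same for the moment, N m; "grip_width": finger opening in mm; "grasp_force": force on a finger pad.
Only numpy, scipy, OpenCV 4.12 (cv2) and the standard library are available. Lean on these libraries where they do the work, as an engineer would, in place of code of your own. Each camera call takes 0.05 s, during which the arm holds its last target. There are 200 camera calls.

TASK

Take the stepped die (the one with a thinner stem standing on a wider body) out of the parts tray, stand it upright in the nest of the hand press between anvil and ram pad, and let go of it. Only then flip the safety catch right over, clear of the lever, and pull the lever towards the anvil all the way to its stop so that the die is squeezed. Finish while still holding the lever there by its hand grip with the gripper, because it springs back if let go; do not knock over any of the other things.

Things in the scene. Friction and masses are not known exactly. Their poses are not given: they have to be found in the camera images.
- die_stem (a point): Centre of the stem of the steel die, where it is best gripped. The die is a stepped round part, 82 mm tall: body 36 mm in diameter and 40 mm high, and on it a stem 22 mm in diameter and 42 mm high. This point is on the axis, 63 mm above the die's underside (21 mm above the step) and 19 mm below its top. About 0.4 kg. It starts standing upright in the tray, in any of four places 90 mm apart in a square. The tray is 210 x 210 mm, its floor 5 mm thick, its walls 35 mm high.
- die_foot (a point): Centre of the underside of the die, z up along the stem.
- die: The whole die, origin at the centre of its underside.
- press: Hand pellet press, fixed to the bench: grey base plate 30 mm thick, 270 x 170 mm. Origin on the bench; x points away from the robot from the anvil towards the lever, y to the left, z up; it stands turned by up to 0.25 rad. In this frame (mm): steel anvil block at the front, from x -135 to -109, y -33 to 33, top at z 79; the nest behind it; the ram guide (x -10 to 26, y -25 to 25, top at z 86); lever pivot at x 60, z 36, its axis along y; catch on the right (-y) side.
- nest (a point): Centre of the nest: its flat floor, 45 mm above the bench (press frame x -82, y 0). The nest is open above. Room for the die: 54 mm from the anvil face (27 mm ahead of this point, at -x) to the ram pad (27 mm behind it), and 48 mm between two side lips 8 mm high (y -24 to 24). z up.
- pad: Steel ram pad 36 mm wide and 26 mm high, its face towards the anvil; its middle is 20 mm above the nest floor. The lever drives it about 26 mm towards the anvil in all; it is sprung (1500 N/m, 12 mm of give), so with the die in place the lever still reaches its stop, the pad pushing the die up to the anvil and squeezing it at about 15 N. Origin 20 mm behind its face.
- catch (a joint): Angle of the safety catch, rad: 0 to 0.15 at the start (its arm lies level across the front of the lever and blocks it), 1.5 at its stop, thrown over with the arm upright. It hinges about an axis along press x, 96 mm above the bench at press y -68; from 0.75 upward the arm is clear of the lever. Stiff with friction (0.05 N m), so it stays where it is left.
- catch_tab (a point): Top end of the catch's upright tab, a plate 80 mm tall, 30 mm wide along press x and 8 mm thick, from 2 mm to 82 mm out from the hinge; this point is 82 mm from the hinge, at press x 9. At catch 0 the tab stands upright at press y -68; as the catch is flipped it goes over to the right, towards press -y, and down, lying nearly level at the stop. Push it from its left (+y) side. The arm, 75 mm long to the left of the hinge at press x 53 to 65, rises as the tab goes over.
- lever (a joint): Angle of the lever, rad: 0 at rest (leaning 0.25 rad away from the robot), 0.8 at its stop (pulled towards the anvil and the robot, leaning 0.55 rad that way). It turns about press y. Until the catch is flipped, its arm stops the lever at about 0.05 to 0.1. A spring brings it back; at the stop the grip needs about 8 N.
- lever_grip (a point): Middle of the free part of the lever's round black hand grip, a level bar along press y, 18 mm in diameter, which stands out to the left of the steel lever arm (free from press y 7 to 91, this point at y 55). 165 mm from the lever pivot: about 196 mm above the bench at rest, 177 mm at the stop.
- handle: The black hand grip of the lever, turning freely on its own axis, a bar 100 mm long and 18 mm in diameter at the top of the 16 x 14 mm steel lever arm; origin on the bar's axis at the arm, 165 mm from the pivot.
- sleeve: Plain steel cylinder 36 mm in diameter, 40 mm high, no stem; stands in the tray.
- plunger: Plain steel rod 26 mm in diameter, 62 mm high; stands in the tray.
- cone: Steel funnel-shaped part 45 mm high, foot 40 mm in diameter tapering to a 20 mm neck; stands in the tray.
- reagent: Amber bottle 56 mm in diameter, 100 mm high, on the bench to the left of the press.
- jar: White plastic jar 48 mm in diameter, 60 mm high, on the bench.
- beaker: Glass beaker 66 mm in diameter, 85 mm high, on the bench.
Not all that is in view belongs to the job. Leave any pink or purple look-alike of the die alone.

How it is judged:
By the outcome, as a careful person would: the job done as asked, in the order asked, and still so for the second after the job is handed in, while the arm keeps its last pose, push and grip.
It also fails if it takes over 61 s, if anything falls off the work surface, if the arm or the gripper's body presses on something with over 40 N, if the wrist force passes 120 N, or if a joint passes its speed limit or range.

## Working session

There is one attempt and no reset: what is moved stays moved. The work goes in short steps, Python scripts to look and compute and a tool call to move; the robot and the scene stay as the last step left them, time stands still between calls to the robot, and variables do not carry over. Pictures are saved under pics/ and viewed, at most 10 in all, crops included, and the job is handed in when it is done.

Besides the shell and the picture viewer there is one more tool, called after "Emit:" by a JSON object that holds its "fn" and its "kwargs". play_rows: Moves the arm, as the interface text tells. Its arguments: {"type":"object","properties":{"increments":{"type":"array"},"force":{"type":"number"}},"required":["increments"]}

```bash
ls; mkdir -p pics; cat > h.py <<'E'
import numpy as np, cv2
from plant import telemetry, eyes
R=lambda r: cv2.Rodrigues(np.array(r,float))[0]
def cam(n):
    m=eyes.camera_model(n); return np.array(m["intrinsics"],float),np.array(m["D"],float),R(m["rvec"]),np.array(m["tvec"],float).ravel()
def ray(n,px,c=None):
    K,D,Rm,t=c or cam(n); u=cv2.undistortPoints(np.array(px,float).reshape(-1,1,2),K,D).reshape(-1,2)
    d=np.c_[u,np.ones(len(u))]@Rm; return -Rm.T@t, d   # d has unit optical depth
def onplane(n,px,z,c=None):
    o,d=ray(n,px,c); return o+d*((z-o[2])/d[:,2])[:,None]
def cloud(n,depth,mask,c=None):
    v,u=np.nonzero(mask&(depth>0)); o,d=ray(n,np.c_[u,v],c); return o+d*depth[v,u][:,None]
def tri(n1,p1,n2,p2):
    o1,d1=ray(n1,p1);o2,d2=ray(n2,p2);d1=d1[0];d2=d2[0]
    s=np.linalg.lstsq(np.c_[d1,-d2],o2-o1,rcond=None)[0]
    a=o1+d1*s[0];b=o2+d2*s[1];return (a+b)/2,np.linalg.norm(a-b)
def save(n,img): cv2.imwrite(f"pics/{n}.png",img[:,:,::-1])
def tool(dw):  # world shift -> tool-axes rows units
    return R(telemetry.read_state()["ee_rot"]).T@np.array(dw)/20
E
python3 - <<'E'
from h import *
s=telemetry.read_state(); print(s); print(np.round(R(s["ee_rot"]),3))
ims=[]
for n in("scene","side"):
    im,d=eyes.capture(n); ims.append(im); np.save(f"d_{n}.npy",d); save(n+"0",im)
    K,D,Rm,t=cam(n); print(n,-Rm.T@t)
    for l in("die_stem","die_foot","nest","catch_tab","lever_grip","press","handle","sleeve","plunger","cone","reagent","jar","beaker"):
        print(l,[(np.round(r["xy"]).tolist(),round(r["conf"],2)) for r in eyes.tip_of(l,n)[:3]])
E
```

```text
pics
{'clock': 0.0, 'joint_positions': array([-1.39646943e-01,  3.14035596e-01,  4.49941961e-02,  1.30358021e+00,
        3.24713691e-05,  1.43120552e+00]), 'dq': array([-0.00059633, -0.00015368, -0.00110748,  0.00060318,  0.00023319,
       -0.00052144]), 'joint_efforts': array([-2.90074182e-03, -4.80629075e+01,  2.98531097e+01,  1.95313990e-02,
       -3.83516899e-04, -4.27451073e-05]), 'eef_pos': array([5.74447925e+02, 5.18857588e-02, 1.97995108e+02]), 'ee_rot': array([-2.22045892e+00, -2.22033420e+00,  1.68398038e-03]), 'wrist_force': array([-0.22280458, -0.50608573,  0.13307508]), 'torque': array([0.02508956, 0.02633229, 0.00268607]), 'grasp_force': 0.0, 'grip_width': 85.11668836079558}
[[ 0.     1.    -0.002]
 [ 1.    -0.     0.   ]
 [ 0.    -0.002 -1.   ]]
scene [ 993.22020962  663.50483989 1382.00306072]
die_stem [([301.0, 155.0], 0.58), ([321.0, 115.0], 0.57), ([282.0, 166.0], 0.49)]
die_foot [([324.0, 126.0], 0.71), ([302.0, 168.0], 0.59), ([280.0, 182.0], 0.4)]
nest [([343.0, 218.0], 0.68), ([326.0, 222.0], 0.55), ([242.0, 142.0], 0.43)]
catch_tab [([301.0, 192.0], 0.8)]
l
[... 318 characters left out ...]
, 226.0], 0.34)]
side [-197.09325768 -668.38295952  776.81278971]
die_stem [([384.0, 287.0], 0.93), ([365.0, 250.0], 0.79), ([340.0, 267.0], 0.76)]
die_foot [([363.0, 269.0], 0.9), ([362.0, 350.0], 0.87), ([386.0, 302.0], 0.85)]
nest [([286.0, 220.0], 0.7), ([335.0, 158.0], 0.31)]
catch_tab [([327.0, 180.0], 0.66)]
lever_grip [([328.0, 150.0], 0.59)]
press [([308.0, 224.0], 0.76)]
handle [([338.0, 158.0], 0.48), ([274.0, 172.0], 0.27), ([406.0, 286.0], 0.21)]
sleeve [([410.0, 324.0], 0.83), ([409.0, 285.0], 0.41), ([339.0, 162.0], 0.23)]
plunger [([410.0, 287.0], 0.56)]
cone [([442.0, 311.0], 0.64)]
reagent [([245.0, 197.0], 0.91)]
jar [([428.0, 240.0], 0.88)]
beaker [([274.0, 174.0], 0.97)]
```

```bash
python3 - <<'E'
from h import *
a=cv2.imread("pics/scene0.png")[90:350,180:440]; b=cv2.imread("pics/side0.png")[120:380,200:480]
cv2.imwrite("pics/a.png",cv2.resize(a,(600,600),interpolation=cv2.INTER_CUBIC)); cv2.imwrite("pics/b.png",cv2.resize(b,(646,600),interpolation=cv2.INTER_CUBIC))
E
```

```text
(no output)
```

View pics/a.png

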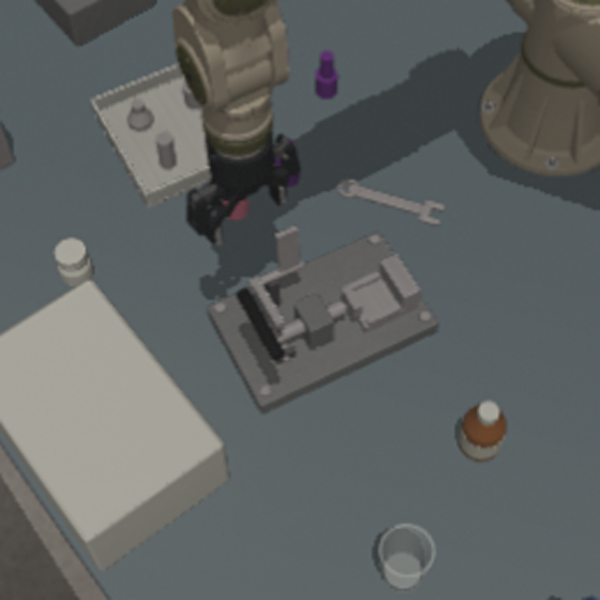

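View pics/b.png

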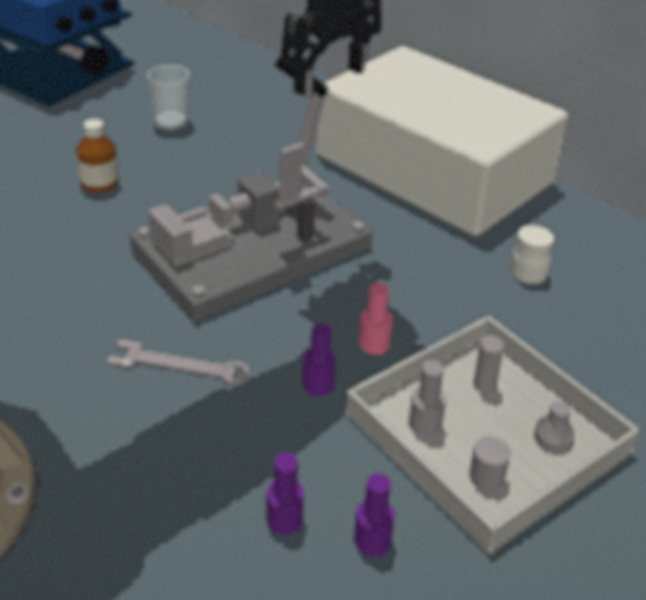

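The scene view shows the press (plate centred about px 320,230), the die partly hidden under the arm. In the side view the real steel die stands in the tray at about px (386,287), with pink and purple decoys outside it.

```bash
python3 - <<'E'
from h import *
print("die", onplane("side",[[384,287]],68), onplane("side",[[386,302]],5))
d=np.load("d_side.npy"); 
eyes.capture("side")
for r in eyes.masks_of("die","side")[:6]:
    x,y=r["xy"]; 
    m=r["mask"]; P=cloud("side",d,m)
    print(np.round(r["xy"]),round(r["conf"],2),m.sum(),np.round(np.median(P,0)), np.round(P.min(0)),np.round(P.max(0)))
    if abs(x-386)<8 and abs(y-292)<15:
        for lo,hi,rad in((12,40,18),(52,80,11)):
            Q=P[(P[:,2]>lo)&(P[:,2]<hi)]
            from scipy.optimize import least_squares
            o=-cam("side")[2].T@cam("side")[3]; v=Q[:,:2].mean(0)-o[:2]; v/=np.linalg.norm(v)
            s=least_squares(lambda c:np.hypot(*(Q[:,:2]-c).T)-rad,Q[:,:2].mean(0)+v*rad*.7,loss="soft_l1")
            print(len(Q),s.x,np.sqrt(np.mean(s.fun**2)))
for n in("scene","side"):
    d=np.load(f"d_{n}.npy")
    if n=="scene": eyes.capture(n)
    r=eyes.masks_of("press",n)[0]; P=cloud(n,d,r["mask"]); Q=P[(P[:,2]>24)&(P[:,2]<35)]
    print(n,r["conf"],r["mask"].sum(),len(Q),Q[:,2].mean(),cv2.minAreaRect(Q[:,:2].astype(np.float32)))
print("tab",tri("scene",[301,192],"side",[327,180]),"nest",tri("scene",[343,218],"side",[286,220]),"grip",tri("scene",[296,238],"side",[328,150]),"press",onplane("scene",[[316,235]],0),onplane("side",[[308,224]],0))
print("nest",onplane("scene",[[343,218]],45),onplane("side",[[286,220]],45))
E
```

```text
die [[ 415.05816211 -287.28550517   68.        ]] [[ 432.71375215 -287.75528485    5.        ]]
[362. 344.] 0.97 466 [ 271. -346.   41.] [ 260. -358.   -1.] [ 298. -320.   85.]
[337. 278.] 0.71 354 [ 382. -174.   41.] [ 371. -186.   -3.] [465. -96.  85.]
[386. 296.] 0.7 385 [ 416. -293.   46.] [ 405. -306.    4.] [ 483. -242.   90.]
124 [ 425.58053334 -286.83321821] 1.0645293287819297
79 [ 425.33361368 -286.6336792 ] 0.8763884364838879
[322. 341.] 0.67 479 [ 230. -272.   41.] [ 218. -283.   -1.] [ 288. -204.   86.]
[363. 259.] 0.63 316 [ 477. -174.   40.] [ 466. -186.   -0.] [ 541. -142.   85.]
[429. 230.] 0.19 345 [ 714. -227.   40.] [ 702. -245.    0.] [ 825. -196.   65.]
scene 0.68 4420 2264 30.126014414732484 ((510.31231689453125, 65.14813232421875), (170.75653076171875, 266.3767395019531), 79.04541015625)
side 0.72 4346 1875 30.396451298686458 ((506.3572082519531, 59.805320739746094), (174.5297393798828, 272.9579162597656), 79.97874450683594)
tab (array([532.27444437,  11.07795547, 180.73014151]), np.float64(5.38983797121345)) nest (array([441.57016584,  93.07543061,  46.10021505]), np.float64(5.7728546509229455)) grip (array([643.06151963, 123.245982  , 192.50528237]), np.float64(7.501645798928032)) press [[527.34602373  69.85273719   0.        ]] [[519.02812116  76.66948352   0.        ]]
nest [[438.91446079  94.47886237  45.        ]] [[444.62441417  92.22237958  45.        ]]
```

Emit:
{"fn": "play_rows", "kwargs": {"increments": [{"xyz": [-0.957, -0.497, 0], "turn": [0, 0, 0], "gripper": 1}, {"xyz": [-0.957, -0.497, 0], "turn": [0, 0, 0], "gripper": 1}, {"xyz": [-0.957, -0.497, 0], "turn": [0, 0, 0], "gripper": 1}, {"xyz": [-0.957, -0.497, 0], "turn": [0, 0, 0], "gripper": 1}, {"xyz": [-0.957, -0.497, 0], "turn": [0, 0, 0], "gripper": 1}, {"xyz": [-0.957, -0.497, 0], "turn": [0, 0, 0], "gripper": 1}, {"xyz": [-0.957, -0.497, 0], "turn": [0, 0, 0], "gripper": 1}, {"xyz": [-0.957, -0.497, 0], "turn": [0, 0, 0], "gripper": 1}, {"xyz": [-0.957, -0.497, 0], "turn": [0, 0, 0], "gripper": 1}, {"xyz": [-0.957, -0.497, 0], "turn": [0, 0, 0], "gripper": 1}, {"xyz": [-0.957, -0.497, 0], "turn": [0, 0, 0], "gripper": 1}, {"xyz": [-0.957, -0.497, 0], "turn": [0, 0, 0], "gripper": 1}, {"xyz": [-0.957, -0.497, 0], "turn": [0, 0, 0], "gripper": 1}, {"xyz": [-0.957, -0.497, 0], "turn": [0, 0, 0], "gripper": 1}, {"xyz": [-0.957, -0.497, 0], "turn": [0, 0, 0], "gripper": 1}, {"xyz": [0, 0, 0], "turn": [0, 0, 0.9], "gripper": 1}, {"xyz": [0, 0, 0], "turn": [0, 0, 0.9], "gripper": 1}, {"xyz": [0, 0, 0], "turn": [0, 0, 0.7], "gripper": 1}, {"xyz": [0, 0, 0], "turn": [0, 0, 0], "gripper": 1}]}}

```text
clock: 3.23
eef_pos: [425.8, -287.4, 199.0]
ee_rot: [2.408, 2.017, 0.0]
wrist_force: [0.1, 0.5, 0.5]
grip_width: 85.3
grasp_force: 0.0
```

```bash
python3 - <<'E'
from h import *
from scipy.optimize import least_squares
s=telemetry.read_state(); print(s["clock"],s["eef_pos"],np.round(R(s["ee_rot"]),3))
c=cam("wrist"); im,d=eyes.capture("wrist"); save("w1",im); print("cam",-c[2].T@c[3])
for l in("die_stem","die_foot"): print(l,[(np.round(r["xy"]).tolist(),round(r["conf"],2),onplane("wrist",[r["xy"]],68 if l=="die_stem" else 5,c).round(1).tolist()) for r in eyes.tip_of(l,"wrist")[:3]])
P=cloud("wrist",d,np.ones_like(d,bool),c)
for lo,hi in((60,83),(83,92),(42,48)):
    Q=P[(P[:,2]>lo)&(P[:,2]<hi)&(np.hypot(P[:,0]-425,P[:,1]+287)<35)]
    if len(Q): print(lo,len(Q),Q.mean(0),Q.min(0),Q.max(0))
# press from scene, arm now away: keypoints + tops
c=cam("scene"); im,d=eyes.capture("scene"); P=cloud("scene",d,np.ones_like(d,bool),c); P=P[np.hypot(P[:,0]-520,P[:,1]-70)<200]
for lo,hi in((75,82),(83,90),(26,34)):
    Q=P[(P[:,2]>lo)&(P[:,2]<hi)]; print(lo,len(Q),np.median(Q,0),cv2.minAreaRect(Q[:,:2].astype(np.float32)))
    if lo>70: print(np.unique((Q[:,:2]//20*20).astype(int),axis=0,return_counts=True))
E
```

```text
3.2333 [ 425.77055674 -287.37975116  198.95197402] [[ 0.175  0.984  0.   ]
 [ 0.984 -0.175 -0.   ]
 [-0.     0.    -1.   ]]
cam [ 438.18143599 -218.9767821   373.39155798]
die_stem [([254.0, 59.0], 0.88, [[392.4, -163.5, 68.0]]), ([356.0, 45.0], 0.88, [[483.6, -167.9, 68.0]]), ([126.0, 193.0], 0.85, [[237.0, -262.0, 68.0]])]
die_foot [([315.0, 172.0], 0.9, [[426.4, -286.1, 5.0]]), ([158.0, 177.0], 0.86, [[240.2, -258.4, 5.0]]), ([261.0, 71.0], 0.7, [[387.1, -164.9, 5.0]])]
60 89 [ 426.95762156 -276.08050453   72.108301  ] [ 415.60258539 -282.98946313   60.21861975] [ 436.51132103 -273.70956744   82.98454177]
83 405 [ 425.98867053 -284.34256845   86.35526353] [ 415.32435779 -295.18753659   83.12064034] [ 436.55802499 -273.7162264    88.25492357]
42 374 [ 427.13505833 -278.78813356   44.46288742] [ 408.35773752 -298.94992083   42.31163441] [ 443.43496621 -267.13538918   47.27531843]
75 227 [423.86851234  90.03390816  78.40941111] ((487.92230224609375, 79.97903442382812), (90.0373306274414, 199.2216796875), 66.14430236816406)
(array([[380,  60],
       [380,  80],
       [380, 100],
   
[... 839 characters left out ...]
     [400,  80],
       [400, 100],
       [400, 120],
       [420,  80],
       [420, 100],
       [420, 120],
       [460,  80],
       [480, 100],
       [500,  40],
       [500,  60],
       [520,  40],
       [520,  60],
       [520,  80],
       [520, 100],
       [540,   0],
       [540,  40],
       [540,  60],
       [540,  80],
       [540, 100],
       [560,   0],
       [580,   0],
       [580,  20],
       [580,  60]]), array([ 1,  2,  4,  6,  3,  1,  1,  3,  1,  1,  1,  5, 10, 32, 29,  6,  7,
        8, 20, 31,  2,  1,  1,  1,  1]))
26 2006 [520.78439365  66.31238143  30.13662116] ((510.01934814453125, 63.61832046508789), (173.42701721191406, 268.2375183105469), 79.30712890625)
```

View pics/w1.png

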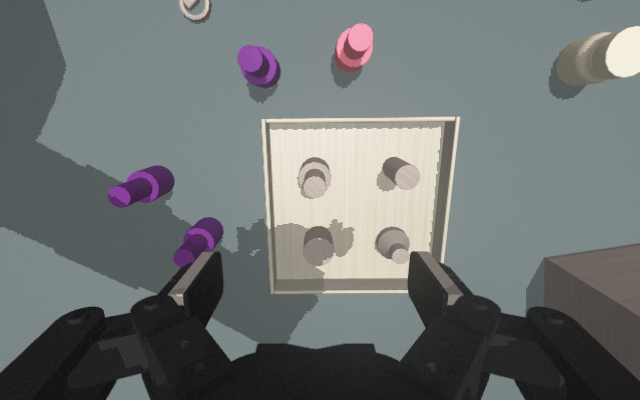

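The picture confirms the steel die in the tray at px (315,180); all look-alikes lie outside it. Descend and grip.

Emit:
{"fn": "play_rows", "kwargs": {"increments": [{"xyz": [0.1, 0, 0.94], "turn": [0, 0, 0], "gripper": 1}, {"xyz": [0, 0, 0.94], "turn": [0, 0, 0], "gripper": 1}, {"xyz": [0, 0, 0.94], "turn": [0, 0, 0], "gripper": 1}, {"xyz": [0, 0, 0.94], "turn": [0, 0, 0], "gripper": 1}, {"xyz": [0, 0, 0.94], "turn": [0, 0, 0], "gripper": 1}, {"xyz": [0, 0, 0.94], "turn": [0, 0, 0], "gripper": 1}, {"xyz": [0, 0, 0.94], "turn": [0, 0, 0], "gripper": 1}, {"xyz": [0, 0, 0.92], "turn": [0, 0, 0], "gripper": 1}, {"xyz": [0, 0, 0], "turn": [0, 0, 0], "gripper": 1}, {"xyz": [0, 0, 0], "turn": [0, 0, 0], "gripper": -1}, {"xyz": [0, 0, 0], "turn": [0, 0, 0], "gripper": -1}, {"xyz": [0, 0, 0], "turn": [0, 0, 0], "gripper": -1}, {"xyz": [0, 0, 0], "turn": [0, 0, 0], "gripper": -1}, {"xyz": [0, 0, 0], "turn": [0, 0, 0], "gripper": -1}, {"xyz": [0, 0, 0], "turn": [0, 0, 0], "gripper": -1}, {"xyz": [0, 0, 0], "turn": [0, 0, 0], "gripper": -1}, {"xyz": [0, 0, 0], "turn": [0, 0, 0], "gripper": -1}, {"xyz": [0, 0, 0], "turn": [0, 0, 0], "gripper": -1}], "force": 60}}

```text
clock: 4.93
eef_pos: [426.7, -285.7, 50.1]
ee_rot: [2.405, 2.018, -0.0]
wrist_force: [-1.5, -0.0, 5.3]
grip_width: 17.2
grasp_force: 58.5
```

Emit:
{"fn": "play_rows", "kwargs": {"increments": [{"xyz": [0, 0, -0.5], "turn": [0, 0, 0], "gripper": -1}, {"xyz": [0, 0, -1], "turn": [0, 0, 0], "gripper": -1}, {"xyz": [0, 0, -1], "turn": [0, 0, 0], "gripper": -1}, {"xyz": [0, 0, -1], "turn": [0, 0, 0], "gripper": -1}, {"xyz": [0, 0, -1], "turn": [0, 0, 0], "gripper": -1}, {"xyz": [0, 0, -1], "turn": [0, 0, 0], "gripper": -1}, {"xyz": [0, 0, -1], "turn": [0, 0, 0], "gripper": -1}, {"xyz": [0, 0, -1], "turn": [0, 0, 0], "gripper": -1}]}}

```text
clock: 5.6
eef_pos: [425.8, -284.7, 200.1]
ee_rot: [-2.406, -2.019, -0.0]
wrist_force: [1.0, -0.8, -3.9]
grip_width: 17.2
grasp_force: 58.8
```

Emit:
{"fn": "play_rows", "kwargs": {"increments": [{"xyz": [0.5, -0.06, 0], "turn": [0, 0, 0], "gripper": -1}, {"xyz": [0.95, -0.12, 0], "turn": [0, 0, 0], "gripper": -1}, {"xyz": [0.95, -0.12, 0], "turn": [0, 0, 0], "gripper": -1}, {"xyz": [0.95, -0.12, 0], "turn": [0, 0, 0], "gripper": -1}, {"xyz": [0.95, -0.12, 0], "turn": [0, 0, 0], "gripper": -1}, {"xyz": [0.95, -0.12, 0], "turn": [0, 0, 0], "gripper": -1}, {"xyz": [0.95, -0.12, 0], "turn": [0, 0, 0], "gripper": -1}, {"xyz": [0.95, -0.12, 0], "turn": [0, 0, 0], "gripper": -1}, {"xyz": [0.95, -0.12, 0], "turn": [0, 0, 0], "gripper": -1}, {"xyz": [0.95, -0.12, 0], "turn": [0, 0, 0], "gripper": -1}, {"xyz": [0.95, -0.12, 0], "turn": [0, 0, 0], "gripper": -1}, {"xyz": [0.95, -0.12, 0], "turn": [0, 0, 0], "gripper": -1}, {"xyz": [0.95, -0.12, 0], "turn": [0, 0, 0], "gripper": -1}, {"xyz": [0.95, -0.12, 0], "turn": [0, 0, 0], "gripper": -1}, {"xyz": [0.95, -0.12, 0], "turn": [0, 0, 0], "gripper": -1}, {"xyz": [0.95, -0.12, 0], "turn": [0, 0, 0], "gripper": -1}, {"xyz": [0.5, -0.06, 0], "turn": [0, 0, 0], "gripper": -1}, {"xyz": [0, 0, 0], "turn": [0, 0, 0], "gripper": -1}]}}

```text
clock: 7.1
eef_pos: [440.3, 24.0, 198.1]
ee_rot: [-2.402, -2.022, 0.001]
wrist_force: [0.3, 0.8, -3.0]
grip_width: 17.2
grasp_force: 58.8
```

```bash
python3 - <<'E'
from h import *
s=telemetry.read_state(); print(s["clock"],s["eef_pos"],s["wrist_force"],s["grip_width"],np.round(R(s["ee_rot"]),3))
c=cam("wrist"); im,d=eyes.capture("wrist"); save("w2",im); np.save("d_w2.npy",d); print("cam",-c[2].T@c[3])
for l,z in(("nest",45),("press",0),("catch_tab",178),("lever_grip",196),("handle",196),("die_stem",206)): print(l,[(np.round(r["xy"]).tolist(),round(r["conf"],2),onplane("wrist",[r["xy"]],z,c).round(1).tolist()) for r in eyes.tip_of(l,"wrist")[:2]])
P=cloud("wrist",d,np.ones_like(d,bool),c); P=P[np.hypot(P[:,0]-500,P[:,1]-70)<220]; np.save("P2.npy",P)
for n,lo,hi,cx,cy,r in(("anvil",76,82,403,95,48),("guide",84,89,530,75,40),("plate",27,33,500,70,220),("nestfloor",43,47,441,90,45),("tab",120,190,530,0,50)):
    Q=P[(P[:,2]>lo)&(P[:,2]<hi)&(np.hypot(P[:,0]-cx,P[:,1]-cy)<r)]
    if len(Q)>5: print(n,len(Q),Q.mean(0).round(1),cv2.minAreaRect(Q[:,:2].astype(np.float32)))
E
```

```text
7.1 [440.3336921   23.98806185 198.08076305] [ 0.28186006  0.77939608 -2.95048889] 17.24197741609368 [[ 0.171  0.985 -0.002]
 [ 0.985 -0.171  0.001]
 [ 0.001 -0.002 -1.   ]]
cam [452.68724421  92.28824535 372.57767377]
nest [([312.0, 110.0], 0.98, [[448.9, 96.8, 45.0]])]
press [([380.0, 112.0], 0.87, [[525.8, 81.8, 0.0]])]
catch_tab [([442.0, 225.0], 0.77, [[523.1, 8.2, 178.0]])]
lever_grip []
handle []
die_stem [([312.0, 242.0], 0.97, [[438.3, 22.5, 206.0]]), ([304.0, 344.0], 0.8, [[421.3, -45.4, 206.0]])]
anvil 2181 [407.4 105.5  78.4] ((406.7949523925781, 104.35784912109375), (65.39983367919922, 26.707590103149414), 79.2523422241211)
guide 2135 [534.2  79.9  85.4] ((534.1402587890625, 79.27523803710938), (49.01969528198242, 34.786354064941406), 78.49089050292969)
plate 23361 [510.6  71.9  29.4] ((507.7882995605469, 64.58775329589844), (169.13253784179688, 269.8515625), 78.82178497314453)
nestfloor 2713 [446.8  96.7  44.6] ((447.4736022949219, 95.70106506347656), (63.68693542480469, 57.10627365112305), 78.4992904663086)
tab 1649 [520.   11.5 158.4] ((521.5271606445312, 9.696449279785156), (11.450209617614746, 30.112895965576172), 80.0459213256836)
```

View pics/w2.png

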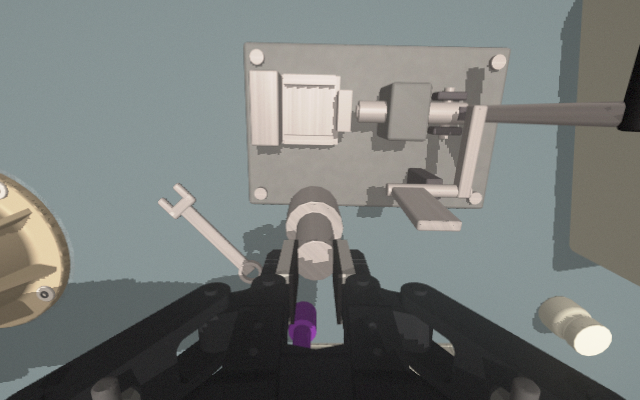

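The view shows the nest at px (312,110), anvil on its left, tab at (425,210), and the die held upright. Aligning and lowering.

Emit:
{"fn": "play_rows", "kwargs": {"increments": [{"xyz": [0, 0, 0], "turn": [0, 0, 0.32], "gripper": -1}, {"xyz": [0.6, -0.07, 0], "turn": [0, 0, 0], "gripper": -1}, {"xyz": [0.9, -0.1, 0], "turn": [0, 0, 0], "gripper": -1}, {"xyz": [0.9, -0.1, 0], "turn": [0, 0, 0], "gripper": -1}, {"xyz": [0.8, -0.1, 0], "turn": [0, 0, 0], "gripper": -1}, {"xyz": [0.4, -0.05, 0], "turn": [0, 0, 0], "gripper": -1}, {"xyz": [0, 0, 0.5], "turn": [0, 0, 0], "gripper": -1}, {"xyz": [0, 0, 0.8], "turn": [0, 0, 0], "gripper": -1}, {"xyz": [0, 0, 0.8], "turn": [0, 0, 0], "gripper": -1}, {"xyz": [0, 0, 0.7], "turn": [0, 0, 0], "gripper": -1}, {"xyz": [0, 0, 0], "turn": [0, 0, 0], "gripper": -1}, {"xyz": [0, 0, 0], "turn": [0, 0, 0], "gripper": -1}]}}

```text
clock: 8.45
eef_pos: [446.2, 93.3, 141.9]
ee_rot: [-2.429, -1.99, 0.004]
wrist_force: [-0.0, -0.4, -2.2]
grip_width: 17.1
grasp_force: 59.0
```

Emit:
{"fn": "play_rows", "kwargs": {"increments": [{"xyz": [0.15, -0.03, 0.5], "turn": [0, 0, 0], "gripper": -1}, {"xyz": [0, 0, 0.7], "turn": [0, 0, 0], "gripper": -1}, {"xyz": [0, 0, 0.7], "turn": [0, 0, 0], "gripper": -1}, {"xyz": [0, 0, 0.3], "turn": [0, 0, 0], "gripper": -1}, {"xyz": [0, 0, 0.15], "turn": [0, 0, 0], "gripper": -1}, {"xyz": [0, 0, 0], "turn": [0, 0, 0], "gripper": -1}, {"xyz": [0, 0, 0], "turn": [0, 0, 0], "gripper": -1}]}}

```text
clock: 9.03
eef_pos: [447.8, 97.2, 96.5]
ee_rot: [2.429, 1.992, 0.001]
wrist_force: [0.6, -0.5, -3.1]
grip_width: 17.0
grasp_force: 59.1
```

```bash
python3 - <<'E'
from h import *
s=telemetry.read_state(); print(s["clock"],s["eef_pos"],s["wrist_force"])
c=cam("wrist"); im,d=eyes.capture("wrist"); P=cloud("wrist",d,np.ones_like(d,bool),c)
Q=P[(P[:,2]>83)&(P[:,2]<93)&(np.hypot(P[:,0]-446,P[:,1]-96)<25)]
print(len(Q),Q.mean(0),Q.min(0),Q.max(0))
cs=cam("side"); im2,_=eyes.capture("side"); a=im2[170:270,230:350]; save("p3",np.hstack([cv2.resize(a,(400,333)),cv2.resize(im[20:353],(400,333))]))
E
```

```text
9.0333 [447.82169618  97.20802075  96.46602958] [ 0.57720388 -0.54430566 -3.11267262]
1171 [448.90650967 105.97552433  90.32412045] [429.99621732  88.61907888  83.00069671] [465.11258043 115.83798341  92.98435916]
```

View pics/p3.png

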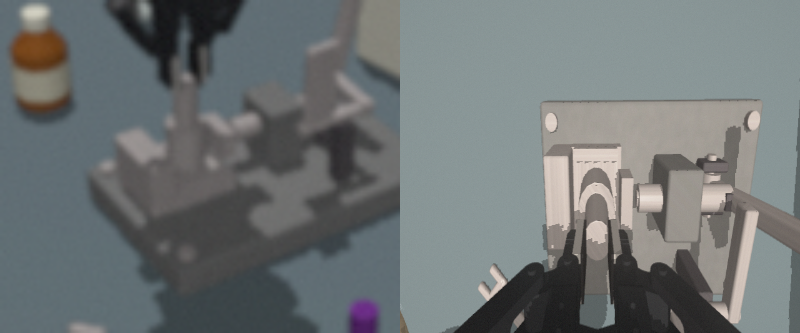

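The die hangs upright between anvil and pad, clear on both sides. Lower the last few mm.

Emit:
{"fn": "play_rows", "kwargs": {"increments": [{"xyz": [0, 0, 0.15], "turn": [0, 0, 0], "gripper": -1}, {"xyz": [0, 0, 0.1], "turn": [0, 0, 0], "gripper": -1}, {"xyz": [0, 0, 0.05], "turn": [0, 0, 0], "gripper": -1}, {"xyz": [0, 0, 0], "turn": [0, 0, 0], "gripper": -1}, {"xyz": [0, 0, 0], "turn": [0, 0, 0], "gripper": -1}]}}

```text
clock: 9.55
eef_pos: [447.5, 97.3, 90.2]
ee_rot: [2.429, 1.992, 0.001]
wrist_force: [-0.9, -0.5, -0.2]
grip_width: 17.0
grasp_force: 59.5
```

Emit:
{"fn": "play_rows", "kwargs": {"increments": [{"xyz": [0, 0, 0.04], "turn": [0, 0, 0], "gripper": -1}, {"xyz": [0, 0, 0], "turn": [0, 0, 0], "gripper": -1}, {"xyz": [0, 0, 0], "turn": [0, 0, 0], "gripper": 0}, {"xyz": [0, 0, 0], "turn": [0, 0, 0], "gripper": 0}, {"xyz": [0, 0, 0], "turn": [0, 0, 0], "gripper": 0.4}, {"xyz": [0, 0, 0], "turn": [0, 0, 0], "gripper": 0.4}, {"xyz": [0, 0, 0], "turn": [0, 0, 0], "gripper": 0.4}, {"xyz": [0, 0, -0.5], "turn": [0, 0, 0], "gripper": 0.4}, {"xyz": [0, 0, -0.9], "turn": [0, 0, 0], "gripper": 0.4}, {"xyz": [0, 0, -1], "turn": [0, 0, 0], "gripper": 0.4}, {"xyz": [0, 0, -1], "turn": [0, 0, 0], "gripper": 0.4}, {"xyz": [0, 0, -1], "turn": [0, 0, 0], "gripper": 0.4}, {"xyz": [0, 0, -1], "turn": [0, 0, 0], "gripper": -1}, {"xyz": [0, 0, -1], "turn": [0, 0, 0], "gripper": -1}, {"xyz": [0, 0, 0], "turn": [0, 0, 0], "gripper": -1}]}}

```text
clock: 10.8
eef_pos: [449.5, 97.3, 220.9]
ee_rot: [2.426, 1.99, 0.008]
wrist_force: [0.6, -0.5, 0.3]
grip_width: 24.0
grasp_force: 0.0
```

```bash
python3 - <<'E'
from h import *
s=telemetry.read_state(); print(s["clock"],s["eef_pos"],s["wrist_force"],s["grip_width"])
c=cam("wrist"); im,d=eyes.capture("wrist"); P=cloud("wrist",d,np.ones_like(d,bool),c)
for lo,hi in((120,132),(81,89)):
    Q=P[(P[:,2]>lo)&(P[:,2]<hi)&(np.hypot(P[:,0]-446,P[:,1]-96)<25)]
    print(len(Q),Q.mean(0),Q.min(0),Q.max(0))
# tab in press frame
O=np.array([526.4,80.7]);yaw=-.196;u=np.array([np.cos(yaw),np.sin(yaw)]);v=np.array([-u[1],u[0]])
Q=P[(P[:,2]>110)&(P[:,2]<190)&(np.hypot(P[:,0]-522,P[:,1]-10)<45)];q=np.c_[(Q[:,:2]-O)@u,(Q[:,:2]-O)@v,Q[:,2]]
for z in range(110,190,15):
    k=q[abs(q[:,2]-z)<7.5]
    if len(k): print(z,len(k),np.percentile(k,[3,50,97],axis=0).round(1).tolist())
for xy in((9,-45),(9,-115)): print(xy,O+xy[0]*u+xy[1]*v)
save("w4",im)
E
```

```text
10.8 [449.46825748  97.29312263 220.88350293] [ 0.58700296 -0.53963046  0.28345571] 24.048544389849827
472 [446.86917506  98.79057281 126.18303427] [436.28417278  87.6290621  120.74417528] [457.39086709 109.14269397 128.16390147]
422 [448.051623   104.33057796  84.40760531] [429.03064956  83.95822323  81.17034066] [464.02979736 115.83163701  88.63037874]
110 123 [[-5.4, -69.1, 110.3], [7.5, -64.8, 113.6], [22.2, -63.9, 117.2]]
125 269 [[-5.4, -69.1, 117.9], [7.7, -65.5, 125.1], [22.3, -64.6, 132.0]]
140 320 [[-5.5, -70.1, 133.2], [8.1, -66.5, 140.4], [22.3, -65.5, 147.1]]
155 315 [[-5.5, -71.6, 148.1], [5.5, -67.4, 154.6], [22.4, -66.6, 161.4]]
170 60 [[-5.4, -70.5, 162.6], [-2.7, -68.3, 166.3], [2.0, -67.5, 172.1]]
(9, -45) [526.46404386  34.80886907]
(9, -115) [512.83171987 -33.85086981]
```

View pics/w4.png

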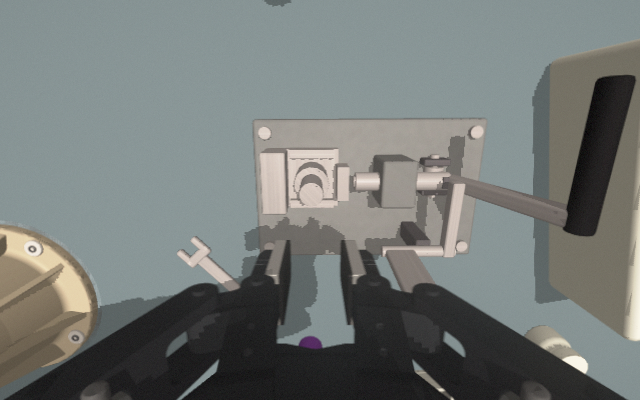

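Die stands upright in the nest (px 312,190), gripper clear. Next the catch: shut fingers and get beside the tab's left face.

Emit:
{"fn": "play_rows", "kwargs": {"increments": [{"xyz": [-0.434, 0.876, 0], "turn": [0, 0, 0], "gripper": -1}, {"xyz": [-0.434, 0.876, 0], "turn": [0, 0, 0], "gripper": -1}, {"xyz": [-0.434, 0.876, 0], "turn": [0, 0, 0], "gripper": -1}, {"xyz": [-0.434, 0.876, 0], "turn": [0, 0, 0], "gripper": -1}, {"xyz": [-0.434, 0.876, 0], "turn": [0, 0, 0], "gripper": -1}, {"xyz": [0, 0, 0.6], "turn": [0, 0, 0], "gripper": -1}, {"xyz": [0, 0, 0.9], "turn": [0, 0, 0], "gripper": -1}, {"xyz": [0, 0, 0.9], "turn": [0, 0, 0], "gripper": -1}, {"xyz": [0, 0, 0.9], "turn": [0, 0, 0], "gripper": -1}, {"xyz": [0, 0, 0.2], "turn": [0, 0, 0], "gripper": -1}, {"xyz": [0, 0, 0], "turn": [0, 0, 0], "gripper": -1}]}}

```text
clock: 11.77
eef_pos: [522.8, 37.6, 144.7]
ee_rot: [-2.426, -1.99, 0.005]
wrist_force: [0.4, 0.1, 1.0]
grip_width: -0.0
grasp_force: 0.0
```

```bash
cat >> h.py <<'E'
O=np.array([526.4,80.7]);yaw=-.196;u=np.array([np.cos(yaw),np.sin(yaw)]);v=np.array([-u[1],u[0]])
def pf(p): p=np.asarray(p); return np.array([(p[:2]-O)@u,(p[:2]-O)@v,p[2]])
E
python3 - <<'E'
from h import *
s=telemetry.read_state(); print(s["clock"],pf(s["eef_pos"]),s["wrist_force"],s["grip_width"],np.round(R(s["ee_rot"]),3))
E
```

```text
11.7667 [  4.84784883 -42.95615372 144.71043425] [0.36995378 0.05383248 0.98019599] -0.005776812934678194 [[ 0.196  0.981 -0.005]
 [ 0.981 -0.196  0.   ]
 [-0.001 -0.005 -1.   ]]
```

Emit:
{"fn": "play_rows", "kwargs": {"increments": [{"xyz": [-0.25, 0.1, 0], "turn": [0, 0, 0], "gripper": -1}, {"xyz": [-0.25, 0.1, 0], "turn": [0, 0, 0], "gripper": -1}, {"xyz": [-0.37, 0, 0.02], "turn": [0, 0, 0], "gripper": -1}, {"xyz": [-0.37, 0, 0.02], "turn": [0, 0, 0], "gripper": -1}, {"xyz": [-0.35, 0, 0.13], "turn": [0, 0, 0], "gripper": -1}, {"xyz": [-0.35, 0, 0.13], "turn": [0, 0, 0], "gripper": -1}, {"xyz": [-0.3, 0, 0.23], "turn": [0, 0, 0], "gripper": -1}, {"xyz": [-0.3, 0, 0.23], "turn": [0, 0, 0], "gripper": -1}, {"xyz": [-0.21, 0, 0.31], "turn": [0, 0, 0], "gripper": -1}, {"xyz": [-0.21, 0, 0.31], "turn": [0, 0, 0], "gripper": -1}, {"xyz": [-0.11, 0, 0.36], "turn": [0, 0, 0], "gripper": -1}, {"xyz": [-0.11, 0, 0.36], "turn": [0, 0, 0], "gripper": -1}, {"xyz": [0, 0, 0], "turn": [0, 0, 0], "gripper": -1}]}}

```text
clock: 12.85
eef_pos: [515.4, -26.5, 104.3]
ee_rot: [-2.43, -1.99, 0.001]
wrist_force: [0.4, -0.2, -0.0]
grip_width: 0.1
grasp_force: 0.1
```

```bash
python3 - <<'E'
from h import *
s=telemetry.read_state(); print(s["clock"],pf(s["eef_pos"]),s["wrist_force"])
im,d=eyes.capture("side"); P=cloud("side",d,np.ones_like(d,bool)); 
p=np.c_[(P[:,:2]-O)@u,(P[:,:2]-O)@v,P[:,2]]
k=p[(p[:,0]>-8)&(p[:,0]<26)&(p[:,1]<-60)&(p[:,1]>-170)&(p[:,2]>80)&(p[:,2]<185)]; print(len(k),k.min(0),k.max(0))
k=p[(p[:,0]>48)&(p[:,0]<72)&(p[:,1]<-40)&(p[:,1]>-100)&(p[:,2]>90)&(p[:,2]<185)]; print("arm",len(k),np.percentile(k,[2,50,98],axis=0) if len(k) else 0)
save("s5",cv2.resize(im[130:250,220:400],(720,480)))
E
```

```text
12.85 [  10.08557411 -107.27887261  104.2847129 ] [ 0.39337025 -0.18967358 -0.01920846]
228 [  -7.92888004 -138.98900508   91.30983057] [ 25.95838315 -64.68580922 184.74862694]
arm 12 [[ 53.03141108 -77.23695056 101.02636971]
 [ 60.48762945 -72.27585    105.14981162]
 [ 64.7588033  -66.64273295 111.53076522]]
```

View pics/s5.png

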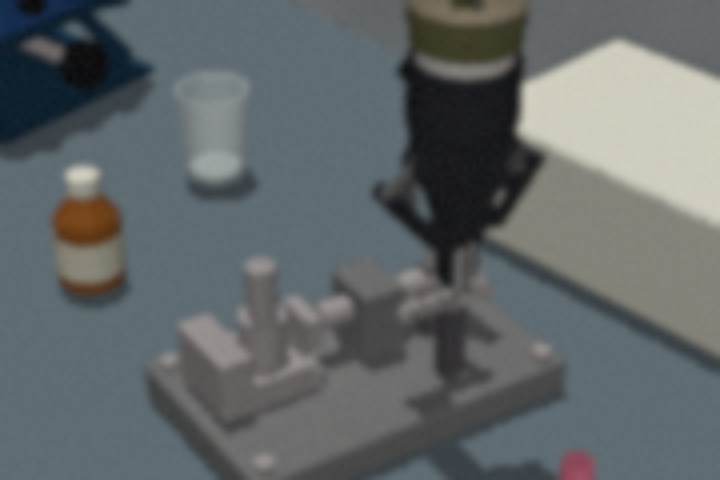

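Emit:
{"fn": "play_rows", "kwargs": {"increments": [{"xyz": [0, 0, -0.6], "turn": [0, 0, 0], "gripper": -1}, {"xyz": [0, 0, -1], "turn": [0, 0, 0], "gripper": -1}, {"xyz": [0, 0, -1], "turn": [0, 0, 0], "gripper": -1}, {"xyz": [0, 0, -1], "turn": [0, 0, 0], "gripper": -1}, {"xyz": [0, 0, -1], "turn": [0, 0, 0], "gripper": -1}, {"xyz": [0, 0, -1], "turn": [0, 0, 0], "gripper": -1}, {"xyz": [0, 0, -1], "turn": [0, 0, 0], "gripper": -1}, {"xyz": [0, 0, -0.6], "turn": [0, 0, 0], "gripper": -1}, {"xyz": [0.9, 0.45, 0], "turn": [0, 0, 0], "gripper": -1}, {"xyz": [0.9, 0.45, 0], "turn": [0, 0, 0], "gripper": -1}, {"xyz": [0.9, 0.45, 0], "turn": [0, 0, 0], "gripper": -1}, {"xyz": [0.9, 0.45, 0], "turn": [0, 0, 0], "gripper": 0}, {"xyz": [0.9, 0.45, 0], "turn": [0, 0, 0], "gripper": 0}, {"xyz": [0, 0, 0], "turn": [0, 0, 0], "gripper": 0}, {"xyz": [0, 0, 0], "turn": [0, 0, 0], "gripper": 0}]}}

```text
clock: 14.15
eef_pos: [577.8, 54.9, 247.8]
ee_rot: [-2.425, -1.994, 0.003]
wrist_force: [-1.0, 0.5, -0.4]
grip_width: 43.0
grasp_force: 0.0
```

```bash
python3 - <<'E'
from h import *
s=telemetry.read_state(); print(s["clock"],pf(s["eef_pos"]),s["wrist_force"],s["grip_width"],np.round(R(s["ee_rot"]),3))
c=cam("wrist"); im,d=eyes.capture("wrist"); save("w6",im); P=cloud("wrist",d,np.ones_like(d,bool),c)
p=np.c_[(P[:,:2]-O)@u,(P[:,:2]-O)@v,P[:,2]]
def st(n,xl,yl,zl):
    k=p[(p[:,0]>xl[0])&(p[:,0]<xl[1])&(p[:,1]>yl[0])&(p[:,1]<yl[1])&(p[:,2]>zl[0])&(p[:,2]<zl[1])]; print(n,len(k),np.percentile(k,[1,50,99],axis=0).round(0).tolist() if len(k) else 0)
st("bar",(70,130),(25,110),(180,215)); st("bartop",(70,130),(25,100),(203,209)); st("arm",(45,70),(-85,-50),(100,190)); st("tab",(-10,30),(-160,-60),(60,190)); st("box",(120,300),(0,150),(20,180)); st("die",(-105,-60),(-24,24),(120,135))
for l,z in(("lever_grip",196),): print(l,[(np.round(r["xy"]).tolist(),round(r["conf"],2),pf(onplane("wrist",[r["xy"]],z,c)[0]).round(1).tolist()) for r in eyes.tip_of(l,"wrist")[:2]])
E
```

```text
14.15 [ 55.41922633 -15.30283553 247.83474194] [-1.0361739   0.52925899 -0.37694759] 42.963001982857605 [[ 0.193  0.981 -0.002]
 [ 0.981 -0.193  0.   ]
 [-0.    -0.002 -1.   ]]
bar 2649 [[92.0, 26.0, 196.0], [99.0, 60.0, 203.0], [109.0, 91.0, 205.0]]
bartop 1188 [[96.0, 26.0, 203.0], [101.0, 61.0, 204.0], [106.0, 90.0, 205.0]]
arm 169 [[45.0, -72.0, 100.0], [57.0, -64.0, 109.0], [66.0, -51.0, 129.0]]
tab 1571 [[-7.0, -133.0, 96.0], [16.0, -89.0, 116.0], [29.0, -62.0, 147.0]]
box 22622 [[194.0, 2.0, 27.0], [240.0, 79.0, 119.0], [299.0, 142.0, 121.0]]
die 448 [[-92.0, -9.0, 120.0], [-81.0, 2.0, 126.0], [-71.0, 12.0, 128.0]]
lever_grip [([382.0, 112.0], 0.57, [102.0, 55.2, 196.0]), ([276.0, 156.0], 0.15, [27.0, 24.2, 196.0])]
```

View pics/w6.png

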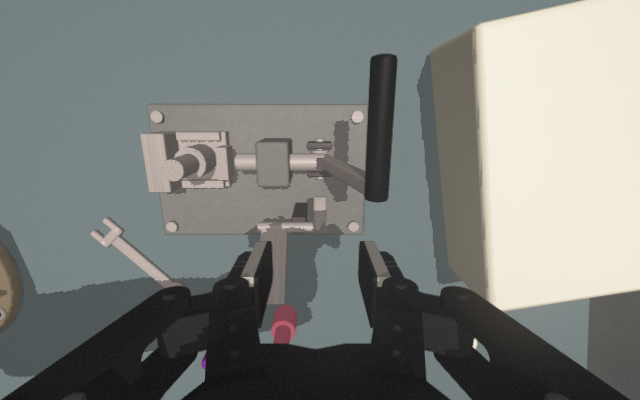

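Catch tab lies level to the right and its arm (px 318,212) stands upright, clear of the lever; the bar is at px (380,125). Grip it.

Emit:
{"fn": "play_rows", "kwargs": {"increments": [{"xyz": [0.88, 0.57, 0], "turn": [0, 0, 0], "gripper": 0}, {"xyz": [0.88, 0.57, 0], "turn": [0, 0, 0], "gripper": 0}, {"xyz": [0.88, 0.57, 0], "turn": [0, 0, 0], "gripper": 0}, {"xyz": [0.88, 0.57, 0], "turn": [0, 0, 0], "gripper": 0}, {"xyz": [0, 0, 0], "turn": [0, 0, 0], "gripper": 0}, {"xyz": [0, 0, 0], "turn": [0, 0, 0], "gripper": 0}]}}

```text
clock: 14.75
eef_pos: [636.2, 113.7, 248.5]
ee_rot: [-2.428, -1.992, 0.002]
wrist_force: [-0.4, 0.6, -0.7]
grip_width: 42.8
grasp_force: 0.0
```

```bash
python3 - <<'E'
from h import *
s=telemetry.read_state(); print(s["clock"],pf(s["eef_pos"]),s["wrist_force"],s["grip_width"],np.round(R(s["ee_rot"]),3),s["joint_positions"])
E
```

```text
14.75 [101.29851104  53.75241031 248.50209363] [-0.44919711  0.58324075 -0.65452615] 42.79238778750346 [[ 0.195  0.981 -0.001]
 [ 0.981 -0.195 -0.   ]
 [-0.001 -0.001 -1.   ]] [ 5.28864693e-02  4.58097927e-01  3.79708238e-01  1.49357301e+00
 -2.87083691e-04  1.82025926e+00]
```

Emit:
{"fn": "play_rows", "kwargs": {"increments": [{"xyz": [0.05, 0, 0.6], "turn": [0, 0, 0], "gripper": 0}, {"xyz": [0, 0, 0.9], "turn": [0, 0, 0], "gripper": 0}, {"xyz": [0, 0, 0.9], "turn": [0, 0, 0], "gripper": 0}, {"xyz": [0, 0, 0.75], "turn": [0, 0, 0], "gripper": 0}, {"xyz": [0, 0, 0.4], "turn": [0, 0, 0], "gripper": 0}, {"xyz": [0, 0, 0], "turn": [0, 0, 0], "gripper": 0}, {"xyz": [0, 0, 0], "turn": [0, 0, 0], "gripper": -1}, {"xyz": [0, 0, 0], "turn": [0, 0, 0], "gripper": -1}, {"xyz": [0, 0, 0], "turn": [0, 0, 0], "gripper": -1}, {"xyz": [0, 0, 0], "turn": [0, 0, 0], "gripper": -1}, {"xyz": [0, 0, 0], "turn": [0, 0, 0], "gripper": -1}, {"xyz": [0, 0, 0], "turn": [0, 0, 0], "gripper": -1}, {"xyz": [0, 0, 0], "turn": [0, 0, 0], "gripper": -1}], "force": 60}}

```text
clock: 15.83
eef_pos: [636.7, 115.0, 178.3]
ee_rot: [2.429, 1.992, 0.001]
wrist_force: [-0.8, 0.4, -0.6]
grip_width: -0.3
grasp_force: 0.0
```

```bash
python3 - <<'E'
from h import *
s=telemetry.read_state(); p=pf(s["eef_pos"]); print(s["clock"],p,s["wrist_force"],s["grip_width"],s["grasp_force"])
a=-.25
for b in np.arange(-.25+.08,.5501,.08):
    print(round(b,2),np.round([165*(np.sin(a)-np.sin(b))/20*1, -165*(np.cos(b)-np.cos(a))/20],3)); a=b
E
```

```text
15.8333 [101.54072651  55.11129115 178.34202421] [-0.81281922  0.43900179 -0.5527082 ] -0.25571633704676267 0.0
-0.17 [-0.645 -0.138]
-0.09 [-0.654 -0.086]
-0.01 [-0.659 -0.033]
0.07 [-0.66  0.02]
0.15 [-0.656  0.072]
0.23 [-0.648  0.125]
0.31 [-0.636  0.176]
0.39 [-0.62   0.226]
0.47 [-0.6    0.275]
0.55 [-0.576  0.322]
```

Fingers shut on nothing; look.

```bash
python3 - <<'E'
from h import *
s=telemetry.read_state(); print(s["grip_width"],s["grasp_force"],s["wrist_force"])
c=cam("wrist"); im,d=eyes.capture("wrist"); P=cloud("wrist",d,np.ones_like(d,bool),c)
p=np.c_[(P[:,:2]-O)@u,(P[:,:2]-O)@v,P[:,2]]
for lo,hi in((150,170),(170,185),(185,195),(195,202),(202,210)):
    k=p[(p[:,0]>30)&(p[:,0]<150)&(p[:,1]>66)&(p[:,1]<100)&(p[:,2]>lo)&(p[:,2]<hi)]; print(lo,len(k),np.percentile(k,[2,50,98],axis=0).round(0).tolist() if len(k) else 0)
im2,_=eyes.capture("side"); save("p7",np.hstack([cv2.resize(im,(480,300)),cv2.resize(im2[100:220,260:400],(320,300))]))
E
```

```text
-0.25571633704676267 0.0 [-0.81281922  0.43900179 -0.5527082 ]
150 0 0
170 0 0
185 51 [[94.0, 81.0, 189.0], [102.0, 91.0, 193.0], [110.0, 92.0, 195.0]]
195 693 [[92.0, 67.0, 195.0], [102.0, 82.0, 200.0], [110.0, 92.0, 202.0]]
202 1044 [[96.0, 67.0, 202.0], [101.0, 79.0, 203.0], [107.0, 91.0, 205.0]]
```

View pics/p7.png

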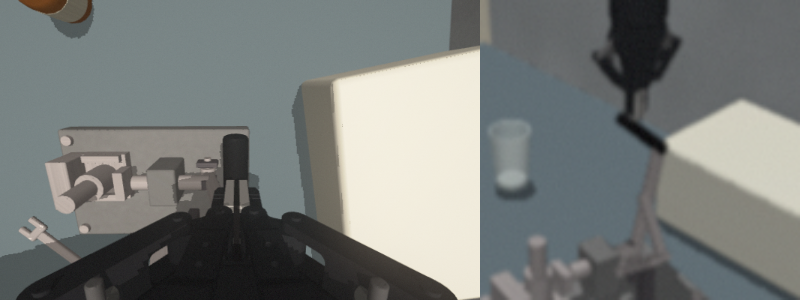

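```bash
python3 - <<'E'
from h import *
s=telemetry.read_state(); print(s["clock"],pf(s["eef_pos"]),s["grip_width"],s["grasp_force"],s["wrist_force"],s["joint_positions"].round(3))
for n in("wrist","side","scene"):
    c=cam(n); im,d=eyes.capture(n); P=cloud(n,d,np.ones_like(d,bool),c)
    p=np.c_[(P[:,:2]-O)@u,(P[:,:2]-O)@v,P[:,2]]
    print(n)
    for lo in range(160,260,8):
        k=p[(p[:,0]>60)&(p[:,0]<140)&(p[:,1]>30)&(p[:,1]<75)&(p[:,2]>lo)&(p[:,2]<lo+8)]
        if len(k)>2: print(lo,len(k),np.percentile(k[:,:2],[3,50,97],axis=0).round(0).tolist())
E
```

```text
15.9333 [101.4419954   55.09705568 178.17573333] 0.33838874117714796 0.0 [ 0.13700381 -0.32599978  0.24354377] [ 0.055  0.462  0.216  1.324 -0.     1.822]
wrist
192 178 [[92.0, 56.0], [94.0, 66.0], [110.0, 74.0]]
200 692 [[94.0, 62.0], [101.0, 69.0], [108.0, 75.0]]
208 42 [[96.0, 66.0], [102.0, 67.0], [108.0, 67.0]]
216 381 [[89.0, 62.0], [102.0, 66.0], [114.0, 67.0]]
224 487 [[89.0, 62.0], [102.0, 63.0], [115.0, 67.0]]
232 561 [[89.0, 62.0], [102.0, 66.0], [115.0, 67.0]]
240 744 [[96.0, 46.0], [102.0, 65.0], [108.0, 67.0]]
248 943 [[81.0, 49.0], [102.0, 67.0], [124.0, 69.0]]
256 3123 [[69.0, 48.0], [100.0, 67.0], [134.0, 69.0]]
side
192 18 [[91.0, 34.0], [93.0, 51.0], [95.0, 72.0]]
200 38 [[92.0, 31.0], [97.0, 53.0], [103.0, 74.0]]
208 6 [[92.0, 42.0], [98.0, 44.0], [106.0, 59.0]]
216 21 [[88.0, 41.0], [95.0, 45.0], [114.0, 55.0]]
224 23 [[87.0, 40.0], [95.0, 45.0], [112.0, 59.0]]
232 27 [[88.0, 42.0], [98.0, 45.0], [115.0, 57.0]]
240 23 [[87.0, 41.0], [94.0, 46.0], [115.0, 55.0]]
248 26 [[85.0, 39.0], [103.0, 42.0], [125.0, 50.0]]
256 53 [[71.0, 37.0], [97.0, 44.0], [133.0, 62.0]]
scene
192 12 [[95.0, 53.0], [110.0, 64.0], [112.0, 73.0]]
200 23 [[96.0, 60.0], [103.0, 67.0], [110.0, 74.0]]
208 4 [[105.0, 60.0], [109.0, 64.0], [111.0, 66.0]]
216 13 [[91.0, 60.0], [102.0, 64.0], [113.0, 66.0]]
224 14 [[102.0, 51.0], [110.0, 63.0], [117.0, 66.0]]
232 17 [[90.0, 60.0], [101.0, 62.0], [116.0, 67.0]]
240 12 [[97.0, 56.0], [105.0, 64.0], [117.0, 66.0]]
248 14 [[84.0, 61.0], [101.0, 64.0], [120.0, 68.0]]
256 42 [[73.0, 47.0], [104.0, 65.0], [136.0, 68.0]]
```

```bash
python3 - <<'E'
from h import *
P=np.load("P2.npy"); tcp=np.array([440.3,24,198.1]); q=P-tcp
a=np.c_[q[:,:2]@u,q[:,:2]@v,q[:,2]]  # along closing axis, across, up
for lo in range(-50,80,6):
    for nm,k in(("ctr",abs(a[:,0])<9),("pad",(abs(a[:,0])>11)&(abs(a[:,0])<30))):
        b=a[k&(abs(a[:,1])<25)&(a[:,2]>=lo)&(a[:,2]<lo+6)]
        if len(b)>3: print(lo,nm,len(b),np.percentile(b,[2,98],axis=0).round(0).tolist())
# now: catch from scene
im,d=eyes.capture("scene"); c=cloud("scene",d,np.ones_like(d,bool)); p=np.c_[(c[:,:2]-O)@u,(c[:,:2]-O)@v,c[:,2]]
k=p[(p[:,0]>-5)&(p[:,0]<23)&(p[:,1]<-60)&(p[:,1]>-160)&(p[:,2]>50)&(p[:,2]<190)]; print(len(k)); print(k[np.argsort(k[:,1])][::3].round(0).tolist())
E
```

```text
-50 ctr 5 [[-6.0, 18.0, -45.0], [-1.0, 19.0, -44.0]]
-44 ctr 52 [[-9.0, 16.0, -44.0], [9.0, 19.0, -38.0]]
-44 pad 27 [[-18.0, 7.0, -44.0], [15.0, 16.0, -38.0]]
-38 ctr 55 [[-9.0, 16.0, -38.0], [9.0, 19.0, -32.0]]
-38 pad 29 [[-18.0, 6.0, -37.0], [15.0, 16.0, -32.0]]
-32 ctr 58 [[-8.0, 16.0, -32.0], [8.0, 19.0, -26.0]]
-32 pad 30 [[-18.0, 6.0, -31.0], [14.0, 16.0, -26.0]]
-26 ctr 64 [[-9.0, 16.0, -26.0], [9.0, 19.0, -20.0]]
-26 pad 34 [[-18.0, 6.0, -26.0], [15.0, 15.0, -20.0]]
-20 ctr 72 [[-9.0, 16.0, -20.0], [8.0, 19.0, -14.0]]
-20 pad 34 [[-18.0, 6.0, -20.0], [15.0, 15.0, -14.0]]
-14 ctr 77 [[-8.0, 16.0, -14.0], [9.0, 19.0, -8.0]]
-14 pad 39 [[-18.0, 6.0, -14.0], [15.0, 15.0, -8.0]]
-8 ctr 438 [[-9.0, 8.0, -7.0], [9.0, 19.0, -3.0]]
-8 pad 540 [[-18.0, -5.0, -7.0], [17.0, 14.0, -4.0]]
-2 ctr 105 [[-9.0, 7.0, -2.0], [9.0, 12.0, 4.0]]
4 ctr 104 [[-9.0, 8.0, 4.0], [8.0, 12.0, 10.0]]
10 ctr 126 [[-9.0, 7.0, 10.0], [9.0, 12.0, 16.0]]
16 ctr 129 [[-9.0, 7.0, 16.0], [8.0, 12.0, 22.0]]
22 ctr 153 [[-8.0, 7.0, 22.0], [9.0, 12.0, 28.0]]
28 ctr 153 [[-8.0, 8.0, 28.0], [8.0, 12.0, 34.0]]
34 ctr 1343 [[-8.0, -9.0, 35.0], [9.0, 11.0, 38.0]]
34 pad 82 [[-20.0, 7.0, 36.0], [20.0, 12.0, 40.0]]
40 ctr 71 [[-9.0, -6.0, 40.0], [9.0, 12.0, 46.0]]
40 pad 235 [[-21.0, 7.0, 40.0], [21.0, 12.0, 46.0]]
46 ctr 72 [[-9.0, -10.0, 46.0], [9.0, 12.0, 52.0]]
46 pad 280 [[-21.0, 6.0, 46.0], [22.0, 12.0, 52.0]]
52 ctr 83 [[-9.0, -10.0, 52.0], [9.0, 12.0, 58.0]]
52 pad 307 [[-21.0, 6.0, 52.0], [22.0, 12.0, 58.0]]
58 ctr 108 [[-9.0, -10.0, 58.0], [9.0, 12.0, 64.0]]
58 pad 270 [[-21.0, 7.0, 58.0], [22.0, 12.0, 64.0]]
64 ctr 241 [[-9.0, -10.0, 64.0], [9.0, 12.0, 70.0]]
64 pad 179 [[-15.0, 7.0, 64.0], [15.0, 12.0, 70.0]]
70 ctr 9 [[-9.0, -3.0, 70.0], [9.0, 11.0, 71.0]]
70 pad 428 [[-29.0, 6.0, 71.0], [29.0, 14.0, 76.0]]
76 pad 1117 [[-29.0, -6.0, 76.0], [29.0, 14.0, 82.0]]
6
[[-3.0, -82.0, 108.0], [1.0, -75.0, 103.0]]
```

Physical finger tips are about 28 mm above the reported TCP (pads start there in the depth data), so the catch was only pushed to about 1.0 rad and the bar was missed. First finish the catch.

Emit:
{"fn": "play_rows", "kwargs": {"increments": [{"xyz": [0, 0, -0.6], "turn": [0, 0, 0], "gripper": -1}, {"xyz": [0, 0, -0.6], "turn": [0, 0, 0], "gripper": -1}, {"xyz": [-0.885, -0.49, 0], "turn": [0, 0, 0], "gripper": -1}, {"xyz": [-0.885, -0.49, 0], "turn": [0, 0, 0], "gripper": -1}, {"xyz": [-0.885, -0.49, 0], "turn": [0, 0, 0], "gripper": -1}, {"xyz": [-0.885, -0.49, 0], "turn": [0, 0, 0], "gripper": -1}, {"xyz": [-0.885, -0.49, 0], "turn": [0, 0, 0], "gripper": -1}, {"xyz": [-0.885, -0.49, 0], "turn": [0, 0, 0], "gripper": -1}, {"xyz": [-0.885, -0.49, 0], "turn": [0, 0, 0], "gripper": -1}, {"xyz": [-0.885, -0.49, 0], "turn": [0, 0, 0], "gripper": -1}, {"xyz": [-0.885, -0.49, 0], "turn": [0, 0, 0], "gripper": -1}, {"xyz": [-0.885, -0.49, 0], "turn": [0, 0, 0], "gripper": -1}, {"xyz": [0, 0, 0], "turn": [0, 0, 0], "gripper": -1}, {"xyz": [0, 0, 0], "turn": [0, 0, 0], "gripper": -1}]}}

```text
clock: 17.3
eef_pos: [505.6, -40.0, 202.5]
ee_rot: [2.43, 1.99, 0.001]
wrist_force: [-0.2, 0.9, 0.2]
grip_width: 0.1
grasp_force: 0.0
```

```bash
python3 - <<'E'
from h import *
s=telemetry.read_state(); print(s["clock"],pf(s["eef_pos"]),s["wrist_force"])
c=cam("wrist"); im,d=eyes.capture("wrist"); P=cloud("wrist",d,np.ones_like(d,bool),c); p=np.c_[(P[:,:2]-O)@u,(P[:,:2]-O)@v,P[:,2]]
k=p[(p[:,0]>53)&(p[:,0]<65)&(p[:,1]<-5)&(p[:,1]>-80)&(p[:,2]>98)&(p[:,2]<185)]; k=k[np.argsort(k[:,2])]; print("arm",len(k),k[::max(1,len(k)//8)].round(0).tolist())
k=p[(p[:,0]>-5)&(p[:,0]<23)&(p[:,1]<-70)&(p[:,1]>-160)&(p[:,2]>90)&(p[:,2]<185)]; k=k[np.argsort(k[:,1])]; print("tab",len(k),k[::max(1,len(k)//8)].round(0).tolist())
k=p[(p[:,0]>-92)&(p[:,0]<-70)&(p[:,1]<13)&(p[:,1]>-11)&(p[:,2]>120)&(p[:,2]<135)]; print("die",len(k),k.mean(0).round(0))
E
```

```text
17.3 [   3.12906099 -122.45508215  202.46395656] [-0.20993823  0.89836607  0.19240151]
arm 1566 [[59.0, -74.0, 98.0], [54.0, -63.0, 111.0], [61.0, -56.0, 122.0], [57.0, -49.0, 132.0], [58.0, -41.0, 140.0], [61.0, -36.0, 148.0], [63.0, -19.0, 153.0], [54.0, -23.0, 156.0], [58.0, -27.0, 159.0]]
tab 2963 [[1.0, -135.0, 142.0], [2.0, -126.0, 145.0], [13.0, -119.0, 137.0], [13.0, -111.0, 134.0], [17.0, -104.0, 127.0], [13.0, -96.0, 120.0], [22.0, -87.0, 115.0], [12.0, -79.0, 109.0], [20.0, -70.0, 103.0]]
die 846 [-81.   1. 126.]
```

Emit:
{"fn": "play_rows", "kwargs": {"increments": [{"xyz": [0, 0, 0.8], "turn": [0, 0, 0], "gripper": -1}, {"xyz": [0, 0, 0.9], "turn": [0, 0, 0], "gripper": -1}, {"xyz": [0, 0, 0.9], "turn": [0, 0, 0], "gripper": -1}, {"xyz": [0, 0, 0.9], "turn": [0, 0, 0], "gripper": -1}, {"xyz": [0, 0, 0.7], "turn": [0, 0, 0], "gripper": -1}, {"xyz": [0, 0, 0.5], "turn": [0, 0, 0], "gripper": -1}, {"xyz": [0, 0, 0.4], "turn": [0, 0, 0], "gripper": -1}, {"xyz": [0, 0, 0.3], "turn": [0, 0, 0], "gripper": -1}, {"xyz": [0, 0, 0.3], "turn": [0, 0, 0], "gripper": -1}, {"xyz": [0, 0, 0.2], "turn": [0, 0, 0], "gripper": -1}, {"xyz": [0, 0, 0.2], "turn": [0, 0, 0], "gripper": -1}, {"xyz": [0, 0, 0], "turn": [0, 0, 0], "gripper": -1}]}}

```text
clock: 18.35
eef_pos: [505.8, -39.4, 79.7]
ee_rot: [-2.429, -1.992, 0.0]
wrist_force: [-0.4, -0.1, 0.6]
grip_width: -0.3
grasp_force: 0.0
```

Now the last few mm in small steps, then back up over the press with a look.

Emit:
{"fn": "play_rows", "kwargs": {"increments": [{"xyz": [0, 0, 0.12], "turn": [0, 0, 0], "gripper": -1}, {"xyz": [0, 0, 0.1], "turn": [0, 0, 0], "gripper": -1}, {"xyz": [0, 0, 0.05], "turn": [0, 0, 0], "gripper": -1}, {"xyz": [0, 0, 0], "turn": [0, 0, 0], "gripper": -1}]}}

```text
clock: 18.68
eef_pos: [505.9, -39.5, 74.7]
ee_rot: [2.429, 1.992, 0.0]
wrist_force: [-0.1, 0.1, -0.5]
grip_width: 0.1
grasp_force: 0.0
```

Emit:
{"fn": "play_rows", "kwargs": {"increments": [{"xyz": [0, 0, -0.6], "turn": [0, 0, 0], "gripper": -1}, {"xyz": [0, 0, -1], "turn": [0, 0, 0], "gripper": -1}, {"xyz": [0, 0, -1], "turn": [0, 0, 0], "gripper": -1}, {"xyz": [0, 0, -1], "turn": [0, 0, 0], "gripper": -1}, {"xyz": [0, 0, -1], "turn": [0, 0, 0], "gripper": -1}, {"xyz": [0, 0, -1], "turn": [0, 0, 0], "gripper": -1}, {"xyz": [0, 0, -1], "turn": [0, 0, 0], "gripper": -1}, {"xyz": [0, 0, -0.6], "turn": [0, 0, 0], "gripper": -1}, {"xyz": [0, 0, 0], "turn": [0, 0, 0], "gripper": -1}]}}

```text
clock: 19.43
eef_pos: [507.5, -39.8, 221.7]
ee_rot: [2.426, 1.99, 0.005]
wrist_force: [0.2, 0.2, 0.1]
grip_width: 0.1
grasp_force: 0.0
```

```bash
python3 - <<'E'
from h import *
s=telemetry.read_state(); print(s["clock"],pf(s["eef_pos"]),s["wrist_force"])
c=cam("wrist"); im,d=eyes.capture("wrist"); P=cloud("wrist",d,np.ones_like(d,bool),c); p=np.c_[(P[:,:2]-O)@u,(P[:,:2]-O)@v,P[:,2]]
k=p[(p[:,0]>53)&(p[:,0]<65)&(p[:,1]<-5)&(p[:,1]>-90)&(p[:,2]>98)&(p[:,2]<185)]; k=k[np.argsort(k[:,2])]; print("arm",len(k),k[::max(1,len(k)//6)].round(0).tolist())
k=p[(p[:,0]>-5)&(p[:,0]<23)&(p[:,1]<-70)&(p[:,1]>-160)&(p[:,2]>80)&(p[:,2]<185)]; k=k[np.argsort(k[:,1])]; print("tab",len(k),k[::max(1,len(k)//6)].round(0).tolist())
E
```

```text
19.4333 [   4.96162376 -121.89955185  221.73483185] [0.22635758 0.23987425 0.05012912]
arm 644 [[54.0, -65.0, 100.0], [60.0, -71.0, 129.0], [54.0, -68.0, 150.0], [62.0, -55.0, 168.0], [54.0, -60.0, 169.0], [57.0, -57.0, 170.0], [59.0, -62.0, 172.0]]
tab 2416 [[7.0, -148.0, 106.0], [18.0, -135.0, 108.0], [16.0, -121.0, 106.0], [20.0, -108.0, 104.0], [20.0, -95.0, 102.0], [20.0, -83.0, 102.0], [15.0, -70.0, 100.0]]
```

Catch now at ~1.49 rad. Back to the bar, 28 mm deeper.

Emit:
{"fn": "play_rows", "kwargs": {"increments": [{"xyz": [0.885, 0.482, 0], "turn": [0, 0, 0], "gripper": -1}, {"xyz": [0.885, 0.482, 0], "turn": [0, 0, 0], "gripper": -1}, {"xyz": [0.885, 0.482, 0], "turn": [0, 0, 0], "gripper": -1}, {"xyz": [0.885, 0.482, 0], "turn": [0, 0, 0], "gripper": -1}, {"xyz": [0.885, 0.482, 0], "turn": [0, 0, 0], "gripper": 0}, {"xyz": [0.885, 0.482, 0], "turn": [0, 0, 0], "gripper": 0}, {"xyz": [0.885, 0.482, 0], "turn": [0, 0, 0], "gripper": 0}, {"xyz": [0.885, 0.482, 0], "turn": [0, 0, 0], "gripper": 0}, {"xyz": [0.885, 0.482, 0], "turn": [0, 0, 0], "gripper": 0}, {"xyz": [0.885, 0.482, 0], "turn": [0, 0, 0], "gripper": 0}, {"xyz": [0, 0, 0], "turn": [0, 0, 0], "gripper": 0}, {"xyz": [0, 0, 0], "turn": [0, 0, 0], "gripper": 0}]}}

```text
clock: 20.48
eef_pos: [634.5, 115.9, 216.5]
ee_rot: [-2.426, -1.993, 0.004]
wrist_force: [-0.3, -0.5, -1.1]
grip_width: 42.6
grasp_force: 0.0
```

```bash
python3 - <<'E'
from h import *
s=telemetry.read_state(); print(s["clock"],pf(s["eef_pos"]),s["wrist_force"],s["grip_width"])
E
```

```text
20.4833 [ 99.19645853  55.53333923 216.46745855] [-0.29254241 -0.53668815 -1.12844952] 42.64363946991207
```

Emit:
{"fn": "play_rows", "kwargs": {"increments": [{"xyz": [0, 0.1, 0.6], "turn": [0, 0, 0], "gripper": 0}, {"xyz": [0, 0, 0.8], "turn": [0, 0, 0], "gripper": 0}, {"xyz": [0, 0, 0.8], "turn": [0, 0, 0], "gripper": 0}, {"xyz": [0, 0, 0.7], "turn": [0, 0, 0], "gripper": 0}, {"xyz": [0, 0, 0.3], "turn": [0, 0, 0], "gripper": 0}, {"xyz": [0, 0, 0], "turn": [0, 0, 0], "gripper": 0}, {"xyz": [0, 0, 0], "turn": [0, 0, 0], "gripper": -1}, {"xyz": [0, 0, 0], "turn": [0, 0, 0], "gripper": -1}, {"xyz": [0, 0, 0], "turn": [0, 0, 0], "gripper": -1}, {"xyz": [0, 0, 0], "turn": [0, 0, 0], "gripper": -1}, {"xyz": [0, 0, 0], "turn": [0, 0, 0], "gripper": -1}, {"xyz": [0, 0, 0], "turn": [0, 0, 0], "gripper": -1}, {"xyz": [0, 0, 0], "turn": [0, 0, 0], "gripper": -1}], "force": 60}}

```text
clock: 21.57
eef_pos: [636.6, 114.7, 155.9]
ee_rot: [2.429, 1.992, -0.0]
wrist_force: [-6.0, -1.0, 6.3]
grip_width: 15.7
grasp_force: 58.7
```

Bar gripped. Pull along the arc, first half.

Emit:
{"fn": "play_rows", "kwargs": {"increments": [{"xyz": [0, -0.32, -0.07], "turn": [0, 0, 0], "gripper": -1}, {"xyz": [0, -0.325, -0.07], "turn": [0, 0, 0], "gripper": -1}, {"xyz": [0, -0.325, -0.045], "turn": [0, 0, 0], "gripper": -1}, {"xyz": [0, -0.33, -0.04], "turn": [0, 0, 0], "gripper": -1}, {"xyz": [0, -0.33, -0.02], "turn": [0, 0, 0], "gripper": -1}, {"xyz": [0, -0.33, -0.015], "turn": [0, 0, 0], "gripper": -1}, {"xyz": [0, -0.33, 0.01], "turn": [0, 0, 0], "gripper": -1}, {"xyz": [0, -0.33, 0.01], "turn": [0, 0, 0], "gripper": -1}, {"xyz": [0, -0.33, 0.035], "turn": [0, 0, 0], "gripper": -1}, {"xyz": [0, -0.33, 0.035], "turn": [0, 0, 0], "gripper": -1}, {"xyz": [0, 0, 0], "turn": [0, 0, 0], "gripper": -1}]}}

```text
clock: 22.48
eef_pos: [571.9, 127.5, 159.2]
ee_rot: [2.428, 1.991, 0.001]
wrist_force: [2.0, -3.9, 7.2]
grip_width: 15.7
grasp_force: 59.2
```

```bash
python3 - <<'E'
from h import *
s=telemetry.read_state(); print(s["clock"],pf(s["eef_pos"]),s["wrist_force"],s["torque"],s["grip_width"])
E
```

```text
22.4833 [ 35.49933696  54.72332179 159.24892489] [ 1.96685655 -3.90012474  7.19172691] [-0.98464869 -0.3270166   0.0659959 ] 15.71563198377366
```

Emit:
{"fn": "play_rows", "kwargs": {"increments": [{"xyz": [0, -0.325, 0.06], "turn": [0, 0, 0], "gripper": -1}, {"xyz": [0, -0.325, 0.06], "turn": [0, 0, 0], "gripper": -1}, {"xyz": [0, -0.32, 0.085], "turn": [0, 0, 0], "gripper": -1}, {"xyz": [0, -0.32, 0.09], "turn": [0, 0, 0], "gripper": -1}, {"xyz": [0, -0.31, 0.11], "turn": [0, 0, 0], "gripper": -1}, {"xyz": [0, -0.31, 0.115], "turn": [0, 0, 0], "gripper": -1}, {"xyz": [0, -0.3, 0.135], "turn": [0, 0, 0], "gripper": -1}, {"xyz": [0, -0.3, 0.14], "turn": [0, 0, 0], "gripper": -1}, {"xyz": [0, -0.29, 0.16], "turn": [0, 0, 0], "gripper": -1}, {"xyz": [0, -0.29, 0.16], "turn": [0, 0, 0], "gripper": -1}, {"xyz": [0, 0, 0], "turn": [0, 0, 0], "gripper": -1}, {"xyz": [0, 0, 0], "turn": [0, 0, 0], "gripper": -1}]}}

```text
clock: 23.48
eef_pos: [512.5, 139.1, 137.3]
ee_rot: [2.427, 1.99, 0.002]
wrist_force: [1.4, -6.1, 10.2]
grip_width: 15.4
grasp_force: 59.5
```

```bash
python3 - <<'E'
from h import *
s=telemetry.read_state(); f=s["wrist_force"]; print(s["clock"],pf(s["eef_pos"]),f,"press x,y:",f[:2]@u,f[:2]@v,s["torque"],s["grip_width"])
E
```

```text
23.4833 [-25.0549183   54.58716389 137.33374368] [ 1.37617264 -6.12013874 10.18223618] press x,y: 2.541705258839807 -5.734952803048201 [-1.2198352  -0.17996134  0.03740869] 15.391340586902258
```

Emit:
{"fn": "play_rows", "kwargs": {"increments": [{"xyz": [0, -0.09, 0.05], "turn": [0, 0, 0], "gripper": -1}, {"xyz": [0, -0.09, 0.05], "turn": [0, 0, 0], "gripper": -1}, {"xyz": [0, 0, 0], "turn": [0, 0, 0], "gripper": -1}, {"xyz": [0, 0, 0], "turn": [0, 0, 0], "gripper": -1}, {"xyz": [0, 0, 0], "turn": [0, 0, 0], "gripper": -1}]}}

```text
clock: 23.9
eef_pos: [511.2, 139.4, 136.4]
ee_rot: [2.425, 1.987, 0.006]
wrist_force: [3.6, -6.7, 12.9]
grip_width: 15.8
grasp_force: 59.9
```

```bash
python3 - <<'E'
from h import *
s=telemetry.read_state(); f=s["wrist_force"]; print(s["clock"],pf(s["eef_pos"]),f,"press x,y:",f[:2]@u,f[:2]@v,s["torque"],s["grip_width"])
E
```

```text
23.9 [-26.3807723   54.59546244 136.44717522] [ 3.61923072 -6.65499278 12.86552478] press x,y: 4.845977911905041 -5.8227362937867335 [-1.49746565 -0.71920392  0.11149523] 15.814383978512536
```

Emit:
{"fn": "play_rows", "kwargs": {"increments": [{"xyz": [0, -0.12, 0.05], "turn": [0, 0, 0], "gripper": -1}, {"xyz": [0, -0.12, 0.05], "turn": [0, 0, 0], "gripper": -1}, {"xyz": [0, 0, 0], "turn": [0, 0, 0], "gripper": -1}, {"xyz": [0, 0, 0], "turn": [0, 0, 0], "gripper": -1}, {"xyz": [0, 0, 0], "turn": [0, 0, 0], "gripper": -1}, {"xyz": [0, 0, 0], "turn": [0, 0, 0], "gripper": -1}]}}

```text
clock: 24.4
eef_pos: [510.8, 139.5, 136.1]
ee_rot: [2.421, 1.982, 0.015]
wrist_force: [10.6, -9.6, 13.5]
grip_width: 15.6
grasp_force: 60.1
```

```bash
python3 - <<'E'
from h import *
s=telemetry.read_state(); f=s["wrist_force"]; print(s["clock"],pf(s["eef_pos"]),f,"press x,y:",f[:2]@u,f[:2]@v,s["grip_width"],s["grasp_force"])
c=cam("wrist"); im,d=eyes.capture("wrist"); im2,d2=eyes.capture("side"); 
for n,dd in(("wrist",d),("side",d2)):
    P=cloud(n,dd,np.ones_like(dd,bool),c if n=="wrist" else None); p=np.c_[(P[:,:2]-O)@u,(P[:,:2]-O)@v,P[:,2]]
    k=p[(p[:,0]>-115)&(p[:,0]<-65)&(abs(p[:,1])<24)&(p[:,2]>90)&(p[:,2]<126)]; print(n,"stem",len(k),np.percentile(k,[2,50,98],axis=0).round(0).tolist() if len(k) else 0)
    k=p[(p[:,0]>-60)&(p[:,0]<10)&(p[:,1]>66)&(p[:,1]<95)&(p[:,2]>165)&(p[:,2]<195)]; print("bar",len(k),np.percentile(k,[2,50,98],axis=0).round(0).tolist() if len(k) else 0)
    k=p[(p[:,0]>-85)&(p[:,0]<-40)&(abs(p[:,1])<18)&(p[:,2]>60)&(p[:,2]<80)]; print("pad",len(k),np.percentile(k,[2,50,98],axis=0).round(0).tolist() if len(k) else 0)
save("p8",np.hstack([cv2.resize(im,(480,300)),cv2.resize(im2[120:240,240:370],(320,300))]))
E
```

```text
24.4 [-26.77289547  54.62612187 136.10471458] [10.62848867 -9.63389426 13.47683933] press x,y: 12.30116606597368 -7.379566618661434 15.626338573648813 60.144134759902954
wrist stem 586 [[-99.0, 1.0, 91.0], [-86.0, 10.0, 104.0], [-81.0, 13.0, 118.0]]
bar 2791 [[-40.0, 66.0, 174.0], [-27.0, 77.0, 183.0], [-15.0, 91.0, 193.0]]
pad 471 [[-84.0, -4.0, 62.0], [-72.0, 13.0, 77.0], [-62.0, 18.0, 79.0]]
side stem 80 [[-103.0, -15.0, 91.0], [-96.0, -9.0, 107.0], [-82.0, -1.0, 125.0]]
bar 1 [[-34.0, 90.0, 177.0], [-34.0, 90.0, 177.0], [-34.0, 90.0, 177.0]]
pad 76 [[-82.0, -18.0, 61.0], [-63.0, -10.0, 73.0], [-41.0, 11.0, 80.0]]
```

View pics/p8.png

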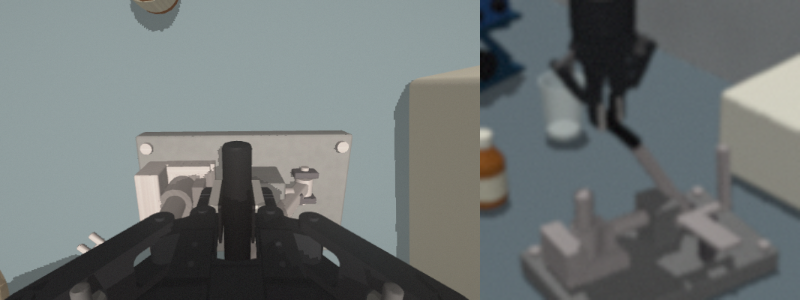

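The lever is hard on its stop (force rises, position doesn't). The die stands upright against the anvil, the catch arm is upright, and the bar is in the gripper.

```bash
python3 -c "
from plant import finish_job
print(finish_job())"
```

```text
the job is handed in; nothing more can be done
None
```

I handed in the job at about 24.5 s of the 61 s: the die stands squeezed in the nest, the catch was flipped over (about 1.49 rad) before the pull, and the gripper still holds the lever at its stop.

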